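# Shut the bookbinder's tool chest that is propped on its folding stay

## Robot

A 7-joint arm with a two-finger parallel gripper is mounted at the origin on the work surface. World frame = base frame: x ahead of the robot, y to its left, z up, the work surface at z = 0. Lengths are in m, angles in rad, forces in N, time in s.
With the tool pointing down it reaches from about 0.4 to 0.875 m from the base axis. Payload 19.3 kg.
Tool frame: the origin (TCP) lies at the centre of the arm's flange, where the gripper is bolted on; the fingertips stand 173 mm ahead of it and the grasp point (between the pads) lies 155 mm ahead of it (bot.grip_point_offset is the distance from the TCP to the grasp point, in m); z points along the fingers, x is the direction in which the jaws open and shut, and the axes are right-handed (so a half turn about z gives the same grasp; the last joint's range is limited). The gripper opens to 85 mm and grips with 20 to 120 N. Pads are 22 mm wide; open, the fingers measure 114 mm over their backs; the gripper's body (76 mm by 85 mm) begins 54 mm behind the grasp point. The pads swing forward as they close: fully open they stand 13 mm farther back than shut.
Start: joints at [1.053, 0.521, -0.036, 1.599, 0.021, 1.021, -0.113], TCP at [0.271, -0.563, 0.405] pointing down, gripper open.
Joint ranges: [-2.91, 2.91], [-0.3, 2.13], [-1.5, 1.42], [0.17, 2.43], [-1.26, 4.41], [0.16, 1.93], [-2.52, 2.52]. Speed limits (rad/s): [1.89, 1.89, 2.39, 2.39, 3.01, 3.01, 3.01].

## Interface

Orientations are given as [roll, pitch, yaw] about the fixed x, y, z axes, in that order (R = Rz(yaw) Ry(pitch) Rx(roll)).
In Python, from workcell import bot gives the robot as it stands.
- The arm moves only by the tool step_arm, never from a script. Its argument "plan" is a list that holds one entry, the list of rows, each a list of 4 numbers: the shift along the world's x, y, z in cm, then the turn about the world's z in rad. A call has 1 to 12 rows; each row is the pose to reach, as a shift and turn from the pose measured when the call began; what a row does not reach only later rows make up. A row lasts 1/12 s, in which the tool goes at most 41.7 mm and 7.16 degrees, less where a joint would pass 70% of its speed; a pose out of reach is approached as far as the arm can. A call with a gripper value outside its range is refused whole. "jaw" is the closure, from 0 (fully open) to 1 (shut), set as the call begins (left out, the last holds). The fingers move at their own pace and stop on an object; "force" is the grip in N (left out, the last holds). Time passes only in rows, so rows that repeat a pose let the fingers close. It gives the time, the measured TCP pose, the force and the opening at its end, in the units of the state.
- bot.observe(): the state, without advancing time (a new reading comes with each control period).
- bot.grab_frame(name): name is "scene" or "side" or "wrist"; returns a dict with "pixels" (400x640x3 uint8, blue, green, red), "mtx" (3x3 intrinsics, pixels), "k1" (the pictures are not rectified: a ray, as slopes to the right and down, at radius r is drawn at 1 + k1 r^2 times it, then the intrinsics apply), "R" (3x3) and "t" (3): a world point X has camera coordinates R X + t. Camera axes: x right, y down, z forward; pixel columns grow to the right and rows downward; lengths in m; the calibration is good to about 2 mm. A picture is of the moment at which its call begins. There is no depth.
- bot.job_done(): hands the job in, once; it reports no verdict.
The state is a dict: "clock": time; "qpos": joint angles; "qd": joint speeds; "joint_efforts": joint torques, N m; "position": TCP position; "tool_rot": TCP orientation; "force": force on the tool from outside, world axes, zero at the start; "moment": the same for the moment, N m; "grip_width": finger opening in m.
Only numpy, scipy, OpenCV 4.12 (cv2) and the standard library are available. Lean on these libraries where they do the work, as an engineer would, in place of code of your own. Each camera call takes 0.05 s, during which the arm holds its last target.

## Task

The lid of the plywood tool chest stands open, locked by the folding stay at one end. Raise the stay's knee by its finger knob, up and towards the chest's front, well past centre so that it unlocks; the stay is light, so lift the knob with a fingertip or held loosely, never clamped or forced. Then lower the lid steadily without slamming and press its front edge gently down onto its rubber buffers until it is fully shut on the rim, leaving the books and tools on the bench and in the chest where they are.

Things in the scene. Friction and masses are not known exactly. Their poses are not given: they have to be found in the camera images.
- chest: Plywood tool chest fixed to the bench, 250 deep (x) x 320 wide (y) x 100 mm high without lid, walls 12. Origin: centre of its underside. x points from its front to its hinged back (about world +y), z up. Hinge line: top outer edge of the back wall, x = +125, z = 100 mm. The lid stay is inside the -y end. Books and tools lie low inside, clear of the stay.
- chest_hinge (a point): Middle of the hinge line (same axes as the chest).
- lid (a joint): Lid angle, rad: 0 as it stands locked open (1.60 up from shut), 1.60 fully shut on the rim. Stiff hinges: once unlocked it stays where it is left, so push it all the way: 6 N near the front edge upright, 2 to 4 N nearly flat. In the last 0.02 rad (5 mm) two rubber buffers on the front rim resist, to some 9 to 12 N, then the hard rim; hinge friction holds it shut. Over 40 N harms it.
- lid_face (a point): Point on the lid's outer face (on top when shut), 200 mm from the hinge line, half-way along it. Axes of the lid: x from front edge to hinge, z out of the outer face. The lid is a plain 12 mm board, 256 mm from hinge line to front edge, 320 mm wide.
- lid_edge (a point): Middle of the lid's front edge (the edge that is uppermost now), half-way through the board.
- stay_upper (a joint): Bend of the stay's knee, rad: 0 locked (the knee sags 12 mm below the straight line, on its stop), 0.24 straight (centre), growing as the stay folds, about 3.1 with the lid shut. Passing centre opens the lid by 0.02 more. Stiff by friction, it stays where it is left; some 7 N on the knob starts it. Above 0.6 it folds surely as the lid is lowered. Below 0 is the stop.
- knee_knob (a point): Centre of the finger knob on the knee: wooden cylinder, 16 mm diameter, 36 mm long along the chest's y, standing inwards (+y) from the thin links, 22 mm from its centre. Locked, it is 54 mm ahead (-x) of the hinge line and 38 mm above the rim. It moves on a circle of 99 mm radius about stay_foot, up and to the chest's front. Over 25 N on it in all, squeeze included, bends the stay.
- stay_foot (a point): Axis of the stay's lower pivot on the chest's end wall, at the knob's y: 120 mm ahead (-x) of the hinge line and 35 mm below the rim.
- stay_head (a point): Axis of the stay's upper pivot on the lid, at the knob's y: 125 mm from the hinge line along the lid. Each of the two links is 99 mm between pivots.
- book_large_c (a point): Large green book, 230 x 160 x 36 mm, lying on the bench; its centre. A bystander.
- book_small_c (a point): Small dark red book, 140 x 100 x 22 mm, lying in the chest; its centre. A bystander.
- bone_folder_c (a point): Bone folder, 150 x 22 x 5 mm, lying in the chest; its centre. A bystander.
- weight_c (a point): Brass press weight, 56 mm in diameter, 50 mm high, standing in the chest; its centre. A bystander.
- paste_pot_c (a point): White paste pot, 90 mm wide, 85 mm high, on the bench; its middle. A bystander.
- hammer_grip (a point): Backing hammer lying on the bench; point on its handle. A bystander.
- brush_grip (a point): Paste brush lying on the bench; point on its handle. A bystander.

How it is judged:
By the outcome, as a careful person would: the job done as asked, in the order asked, and still so for the second after the job is handed in, with the robot touching nothing.
It also fails if it takes over 72 s, if anything falls off the work surface, if the arm or the gripper's body presses on something with over 40 N, if the wrist force passes 120 N, or if a joint passes its speed limit or range.

## Working session

There is one attempt and no reset: what is moved stays moved. The work goes in short steps, Python scripts to look and compute and a tool call to move; the robot and the scene stay as the last step left them, time stands still between calls to the robot, and variables do not carry over. Pictures are saved under pics/ and viewed, and the job is handed in when it is done.

Besides the shell and the picture viewer there is one more tool, called after "Call:" by a JSON object that holds its "name" and its "arguments". step_arm: Moves the arm, as the interface text tells. Its arguments: {"type":"object","properties":{"plan":{"type":"array"},"jaw":{"type":"number"},"force":{"type":"number"}},"required":["plan"]}

```bash
mkdir -p pics; ls; python3 - <<'E'
from workcell import bot
import cv2
print(bot.observe())
for n in ["scene","side","wrist"]:
    f=bot.grab_frame(n); cv2.imwrite(f"pics/{n}0.png",f["pixels"])
    print(n,f["mtx"].tolist(),f["k1"],f["R"].tolist(),f["t"].tolist())
E
```

```text
pics
{'clock': 0.0, 'qpos': array([ 1.05281291,  0.52201284, -0.0363429 ,  1.5999547 ,  0.02118692,
        1.02111843, -0.11279066]), 'qd': array([-0.00020189, -0.00028767,  0.001715  , -0.00111288,  0.00083149,
       -0.00134329, -0.00047287]), 'joint_efforts': array([ 1.16506151e-03, -9.27100325e+01,  1.98107913e+00, -3.69940495e+01,
        1.80669461e-02,  8.10855185e-03, -2.94553467e-05]), 'position': array([ 0.27053952, -0.56327213,  0.40414527]), 'tool_rot': array([ 3.14153285e+00,  1.10734793e-03, -1.12300794e+00]), 'force': array([-0.26639124,  0.29489843, -0.47603743]), 'moment': array([ 0.06569988, -0.02670722,  0.00042976]), 'grip_width': 0.08529681231967924}
scene [[464.1998744079889, 0.0, 323.5479984135508], [0.0, 464.1998744079889, 197.17237723412856], [0.0, 0.0, 1.0]] -0.09195919788061871 [[0.14084973572925477, 0.989991928344767, -0.008793961405897367], [0.7484972274270073, -0.11229689775630583, -0.6535604847972315], [-0.6480071392192231, 0.08547156583635937, -0.7568232019133657]] [-0.08385575677246716, -0.19285672547015023, 1.6984074025426716]
side [[412.1094951296177, 0.0, 323.1424151860418], [0.0, 412.1094951296177, 195.0158921052803], [0.0, 0.0, 1.0]] -0.057273230195916916 [[-0.5251510849713574, -0.8508531938771123, 0.0162843612869344], [-0.6351222667200089, 0.3791209608590966, -0.6729687982021997], [0.5664239086319041, -0.36375285498040105, -0.7394915930717288]] [0.26448745107903937, 0.45175088687747006, 1.219735857879705]
wrist [[306.46989007010836, 0.0, 312.94487874419855], [0.0, 306.46989007010836, 201.759008793631], [0.0, 0.0, 1.0]] -0.01473197163359552 [[0.43349210789972525, -0.90115726664138, -0.00041613470433738645], [-0.8661913214152888, -0.41679940803031756, 0.2756643759545562], [-0.248590400244038, -0.11913787913596598, -0.9612538575535057]] [-0.6249641604325961, -0.03642154141566883, 0.37785332170108127]
```

View pics/scene0.png

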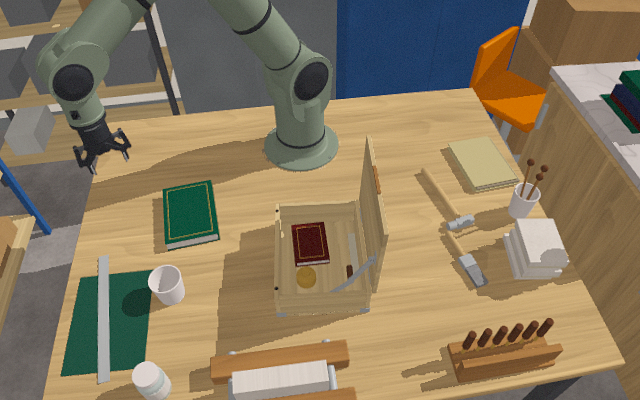

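View pics/side0.png

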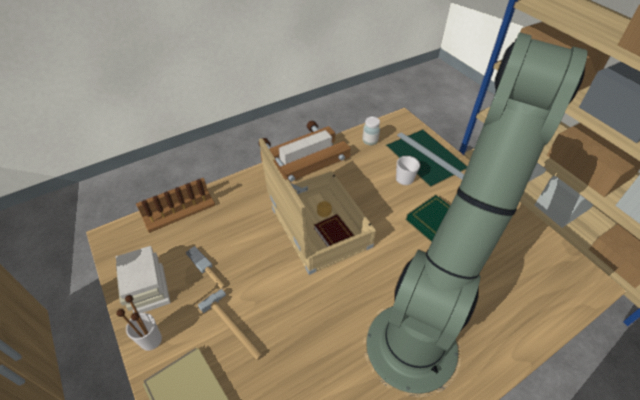

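View pics/wrist0.png

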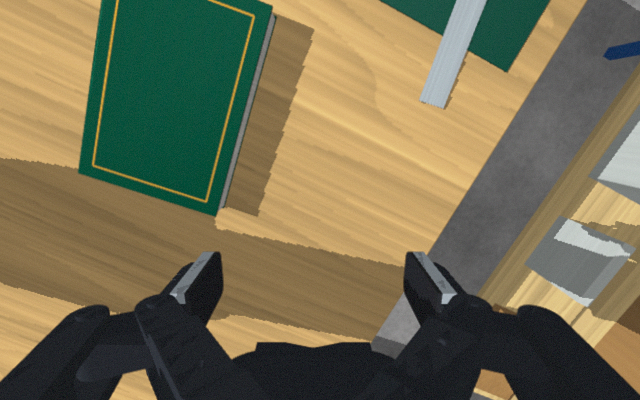

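```bash
cat > h.py <<'E'
import cv2, numpy as np
from workcell import bot
from scipy.optimize import least_squares
def K(f): return np.array(f["mtx"]),np.array([f["k1"],0,0,0,0.]),np.array(f["R"]),np.array(f["t"])
def proj(f,X):
    m,d,R,t=K(f); return cv2.projectPoints(np.atleast_2d(X).astype(float),cv2.Rodrigues(R)[0],t,m,d)[0][:,0]
def ray(f,px):
    m,d,R,t=K(f); u=cv2.undistortPoints(np.array([[px]],float),m,d)[0,0]
    return -R.T@t, R.T@np.array([u[0],u[1],1])
def onz(f,px,z):
    o,v=ray(f,px); return o+v*(z-o[2])/v[2]
def tri(L):
    A=np.zeros((3,3));b=np.zeros(3)
    for f,px in L:
        o,v=ray(f,px); v=v/np.linalg.norm(v); P=np.eye(3)-np.outer(v,v); A+=P;b+=P@o
    return np.linalg.solve(A,b)
# camera calib is saved statically for scene and side
def crop(f,name,x0,y0,w,h,s):
    cv2.imwrite("pics/"+name,cv2.resize(f["pixels"][y0:y0+h,x0:x0+w],None,fx=s,fy=s,interpolation=cv2.INTER_CUBIC))
E
python3 - <<'E'
from h import *
import pickle
fs=bot.grab_frame("scene"); fd=bot.grab_frame("side")
pickle.dump((fs,fd),open("f0.pkl","wb"))
crop(fs,"s1.png",260,125,140,200,4) if 0 else crop(fs,"s1.png",260,130,140,140,5)
crop(fs,"s2.png",260,210,140,115,5)
crop(fd,"d1.png",250,135,135,140,5)
E
python3 -c "
import cv2
for n in ['s1','s2','d1']:
    i=cv2.imread(f'pics/{n}.png');print(i.shape)
    if i.shape[0]>600: cv2.imwrite(f'pics/{n}.png',cv2.resize(i,None,fx=.8,fy=.8))
"
```

```text
(700, 700, 3)
(575, 700, 3)
(700, 675, 3)
```

View pics/s1.png

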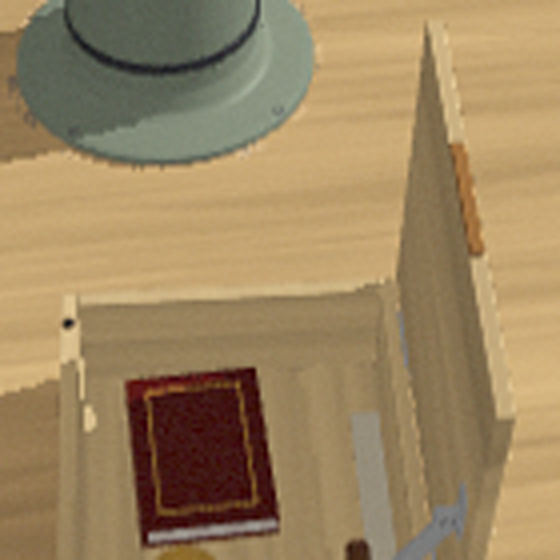

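View pics/s2.png

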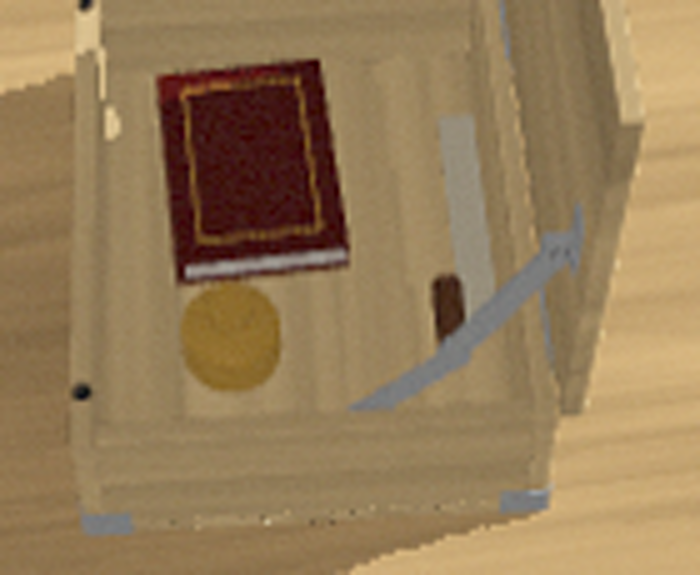

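View pics/d1.png

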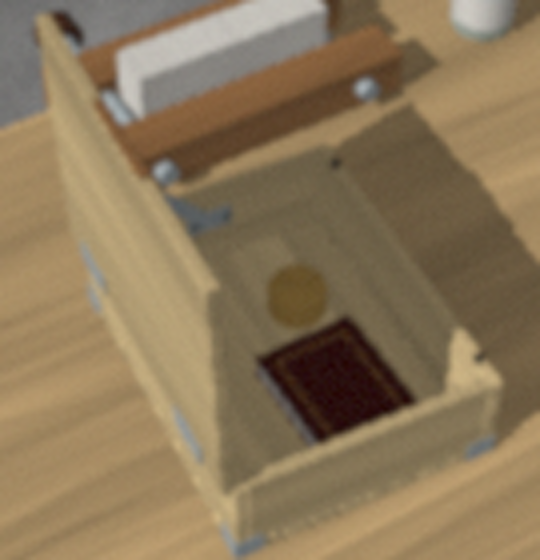

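```bash
cat >> h.py <<'E'
def chestT(p):
    c,s=np.cos(p[2]),np.sin(p[2]); R=np.array([[c,-s,0],[s,c,0],[0,0,1.]])
    return lambda X: np.atleast_2d(X)@R.T+np.array([p[0],p[1],0])
def lidpt(r,y,th,h=0): # r from hinge, th = lid joint, h above inner face
    a=1.60-th
    return np.array([0.125-r*np.cos(a)+h*np.sin(a), y, 0.1+r*np.sin(a)+h*np.cos(a)])
E
cat > fit.py <<'E'
from h import *
import pickle
fs,fd=pickle.load(open("f0.pkl","rb"))
S=lambda u,v:(260+u/5,210+v/5)
S1=lambda u,v:(260+u/4,130+v/4)
D=lambda u,v:(250+u/4,135+v/4)
obs=[(fs,S1(428,22),lidpt(.256,.16,0,0)),(fs,S1(447,27),lidpt(.256,.16,0,.012)),
(fs,S1(497,420),lidpt(.256,-.16,0,0)),(fs,S1(513,415),lidpt(.256,-.16,0,.012)),
(fs,S1(65,295),[-.125,.16,.1]),(fs,S(83,528),[-.125,-.16,0]),(fs,S(548,510),[.125,-.16,0]),
(fd,D(42,20),lidpt(.256,-.16,0,.012)),(fd,D(500,380),[-.125,.16,.1]),(fd,D(240,552),[.125,.16,0]),(fd,D(480,452),[-.125,.16,0]),(fd,D(335,150),[-.125,-.16,.1]),(fd,D(208,290),lidpt(.256,.16,0,.012))]
def res(p):
    T=chestT(p); return np.concatenate([proj(f,T(X))[0]-px for f,px,X in obs])
r=least_squares(res,[.6,0,1.57],loss='soft_l1')
print(r.x); print(res(r.x).reshape(-1,2).round(1))
np.save("chest.npy",r.x)
T=chestT(r.x)
for n,X in dict(knob=[.125-.054,-.16+.012+.0,.138],foot=[.005,-.148,.065]).items(): print(n,T(X),proj(fs,T(X)))
for f,n,(x0,y0,w,h) in((fs,"ov_s.png",(250,120,160,210)),(fd,"ov_d.png",(240,125,160,160))):
    im=f["pixels"][y0:y0+h,x0:x0+w].copy(); im=cv2.resize(im,None,fx=3.5 if h<200 else 2.8,fy=3.5 if h<200 else 2.8); k=3.5 if h<200 else 2.8
    B=[[a,b,c] for c in(0,.1) for a,b in((-.125,-.16),(.125,-.16),(.125,.16),(-.125,.16))]
    L=[lidpt(rr,y,0,h_) for h_ in(0,.012) for rr,y in((0,-.16),(.256,-.16),(.256,.16),(0,.16))]
    for G in(B,L):
        q=((proj(f,T(np.array(G)))-[x0,y0]+.5)*k).astype(int)
        for i in range(4):
            for a,b in((i,(i+1)%4),(4+i,4+(i+1)%4),(i,i+4)): cv2.line(im,tuple(map(int,q[a])),tuple(map(int,q[b])),(0,0,255),1)
    cv2.imwrite("pics/"+n,im)
E
python3 fit.py
```

```text
[5.21903431e-01 5.78808709e-04 1.47845906e+00]
[[-0.4 -0.7]
 [-0.5 -2. ]
 [-1.2 -0.2]
 [ 0.4  0.9]
 [-0.7 -1. ]
 [ 0.3  0.8]
 [-1.  -0.1]
 [-2.  -1.6]
 [ 0.1  0.7]
 [-2.   1.6]
 [ 1.9 -0.1]
 [-2.1 -1.9]
 [-2.   0.1]]
knob [[0.67581958 0.05762984 0.138     ]] [[350.31252433 283.36732345]]
foot [[ 0.66973397 -0.008089    0.065     ]] [[324.26961277 298.71644292]]
```

View pics/ov_s.png

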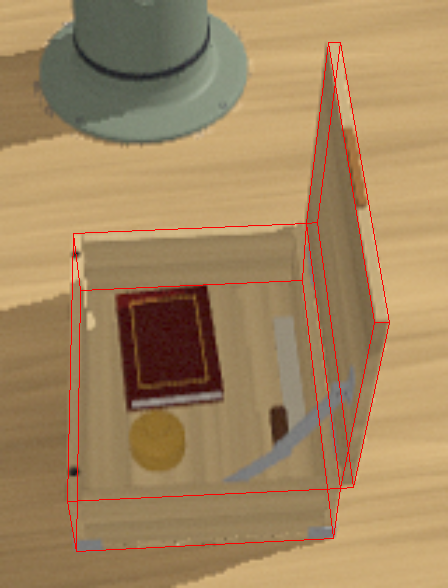

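View pics/ov_d.png

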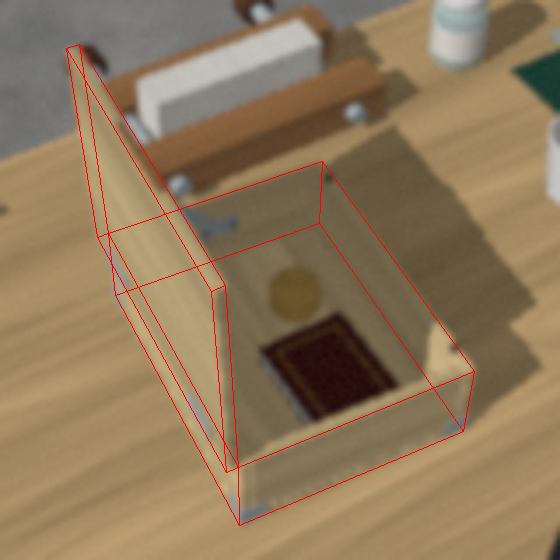

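```bash
python3 - <<'E'
from h import *
import pickle
fs,fd=pickle.load(open("f0.pkl","rb"))
T=chestT(np.load("chest.npy"))
for y in np.arange(-.145,-.08,.005):
    X=[.071,y,.138]; print(round(y,3),T(X).round(4)[0],proj(fs,T(X))[0].round(1),((proj(fs,T(X))[0]-[260,210])*5).round(), proj(fd,T(X))[0].round(1))
print(T([.125,0,.1]), T(lidpt(.256,0,0,0)),T(lidpt(.256,-.16,0,0)),T(lidpt(.256,.16,0,0)))
# objects' tops
for n,px,z in(("pot",(167,272),.085),("book",(190,212),.036)):print(n,onz(fs,px,z))
E
```

```text
-0.145 [0.6728 0.0579 0.138 ] [350.2 282.3] [451. 362.] [285.3 182.1]
-0.14 [0.6679 0.0584 0.138 ] [350.  280.6] [450. 353.] [285.8 183. ]
-0.135 [0.6629 0.0588 0.138 ] [349.9 278.9] [449. 344.] [286.4 183.9]
-0.13 [0.6579 0.0593 0.138 ] [349.7 277.2] [449. 336.] [286.9 184.8]
-0.125 [0.6529 0.0598 0.138 ] [349.5 275.5] [448. 327.] [287.5 185.7]
-0.12 [0.6479 0.0602 0.138 ] [349.4 273.8] [447. 319.] [288.  186.6]
-0.115 [0.643  0.0607 0.138 ] [349.2 272.1] [446. 311.] [288.6 187.5]
-0.11 [0.638  0.0611 0.138 ] [349.  270.4] [445. 302.] [289.1 188.5]
-0.105 [0.633  0.0616 0.138 ] [348.9 268.8] [444. 294.] [289.7 189.4]
-0.1 [0.628  0.0621 0.138 ] [348.7 267.1] [444. 286.] [290.2 190.3]
-0.095 [0.623  0.0625 0.138 ] [348.6 265.5] [443. 277.] [290.8 191.3]
-0.09 [0.6181 0.063  0.138 ] [348.4 263.8] [442. 269.] [291.4 192.2]
-0.085 [0.6131 0.0634 0.138 ] [348.2 262.2] [441. 261.] [291.9 193.2]
[[0.53342919 0.1250463  0.1       ]] [[0.53411844 0.13248953 0.35589084]] [[0.69343683 0.11773656 0.35589084]] [[0.37480005 0.14724251 0.35589084]]
pot [ 0.54080831 -0.42214618  0.085     ]
book [ 0.29421996 -0.38093406  0.036     ]
```

```bash
python3 - <<'E'
from h import *
T=chestT(np.load("chest.npy")); p=bot.observe()["position"]
for n,X in dict(pre=[.0424,-.106,.40],down=[.0424,-.106,.29]).items(): print(n,T(X)[0].round(4),((T(X)[0]-p)*100).round(2))
print("ex",T([1,0,0])-T([0,0,0]), bot.observe()["clock"])
E
```

```text
pre [0.6314 0.033  0.4   ] [36.08 59.63 -0.44]
down [0.6314 0.033  0.29  ] [ 36.08  59.63 -11.44]
ex [[0.09220611 0.99573994 0.        ]] 0.25
```

Call:
{"name": "step_arm", "arguments": {"plan": [[[2, 3, 2, -0.05], [4, 6, 4, -0.1], [6, 9, 5, -0.15], [8, 12, 5, -0.2], [10, 15, 5, -0.25], [12, 18, 5, -0.3], [14, 22, 5, -0.35], [16, 26, 5, -0.4], [18, 29, 5, -0.45], [20, 32, 5, -0.5], [22, 35, 5, -0.54], [24, 38, 5, -0.54]]], "jaw": 0, "force": 20}}

```text
clock: 1.25
position: [0.5112, -0.1815, 0.4546]
tool_rot: [-3.141, 0.0, -1.666]
force: [0.5, -0.6, 0.7]
grip_width: 0.0856
```

```bash
python3 - <<'E'
from h import *
T=chestT(np.load("chest.npy")); o=bot.observe(); p=o["position"]
print(p,o["tool_rot"],((T([.0424,-.106,.40])[0]-p)*100).round(2),-1.6631-o["tool_rot"][2])
E
```

```text
[ 0.51124848 -0.18152328  0.45459145] [-3.14137543e+00  4.16390450e-04 -1.66568469e+00] [12.01 21.45 -5.46] 0.0025846851283097827
```

Tracks well. On to above the knob, higher first, then look.

Call:
{"name": "step_arm", "arguments": {"plan": [[[1.5, 2.5, 0, 0], [3, 5, 0, 0], [4.5, 8, 0, 0], [6, 11, 0, 0], [7.5, 14, -1, 0], [9, 17, -2, 0], [10.5, 19.5, -3, 0], [12, 21.4, -4, 0], [12, 21.4, -5.5, 0], [12, 21.4, -6.5, 0], [12, 21.4, -7.5, 0], [12, 21.4, -7.5, 0]]]}}

```text
clock: 2.25
position: [0.6306, 0.0316, 0.3777]
tool_rot: [3.139, -0.001, -1.667]
force: [-0.6, -0.9, 0.2]
grip_width: 0.0853
```

```bash
python3 - <<'E'
from h import *
import pickle
fs,fd,fw=[bot.grab_frame(n) for n in("scene","side","wrist")]
pickle.dump((fs,fd,fw),open("f1.pkl","wb"))
cv2.imwrite("pics/w1.png",fw["pixels"]); crop(fs,"s1b.png",250,90,190,190,3); crop(fd,"d1b.png",250,50,200,190,3)
T=chestT(np.load("chest.npy")); o=bot.observe(); print(o["position"],o["tool_rot"],proj(fw,T([[.071,-.118,.138],[.071,-.1,.138],[.079,-.1,.138],[.063,-.1,.138]])))
E
```

```text
[0.63123425 0.03176043 0.38038634] [-3.14055413e+00  3.98004297e-04 -1.66675206e+00] [[270.04625929 198.22092157]
 [271.07689014 222.03321692]
 [260.11466981 222.06346608]
 [282.04430528 222.00219051]]
```

View pics/w1.png

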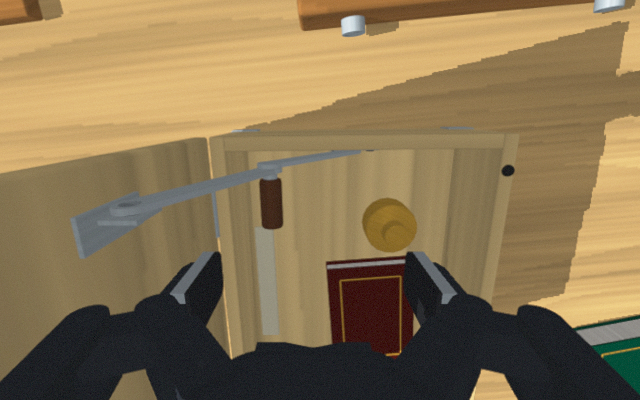

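View pics/s1b.png

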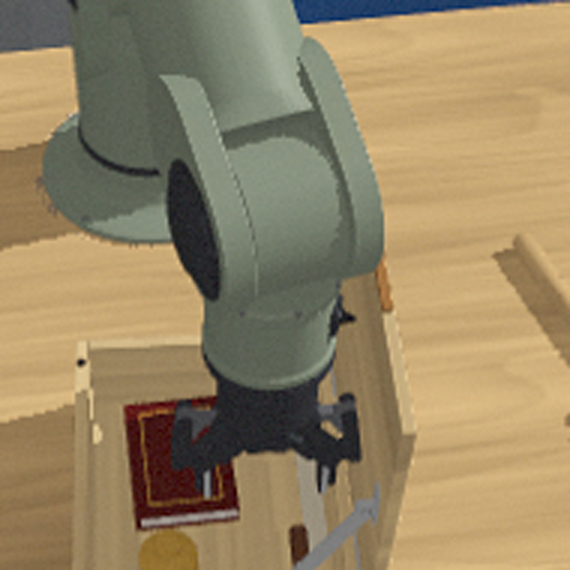

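View pics/d1b.png

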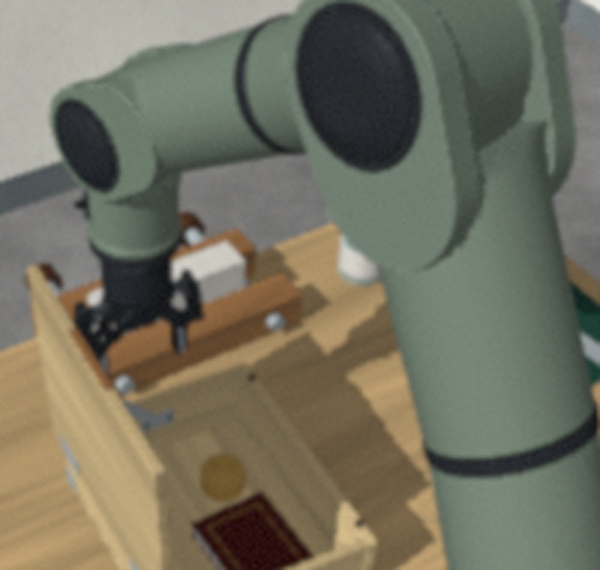

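```bash
python3 - <<'E'
from h import *
import pickle
fs,fd,fw=pickle.load(open("f1.pkl","rb"))
ex=np.array([.0922,.9957,0]);ey=np.array([-.9957,.0922,0])
p=np.array([.6312,.0317,.380])
for dz in(.15,.16,.173):
  for s in(-.011,.011): print(dz,s,[proj(fw,p+k*ex+s*ey-[0,0,dz])[0].round(0) for k in(.0426,.057,-.0426)])
E
```

```text
0.15 -0.011 [array([211., 258.]), array([178., 258.]), array([412., 257.])]
0.15 0.011 [array([216., 303.]), array([184., 303.]), array([407., 302.])]
0.16 -0.011 [array([218., 248.]), array([187., 248.]), array([405., 247.])]
0.16 0.011 [array([223., 290.]), array([193., 290.]), array([401., 290.])]
0.173 -0.011 [array([226., 237.]), array([197., 237.]), array([397., 236.])]
0.173 0.011 [array([230., 276.]), array([202., 276.]), array([394., 276.])]
```

Call:
{"name": "step_arm", "arguments": {"plan": [[[0, 0.15, -1.5, 0], [0, 0.15, -3, 0], [0, 0.15, -4.5, 0], [0, 0.15, -5.5, 0], [0, 0.15, -6.3, 0], [0, 0.15, -6.3, 0]]]}}

```text
clock: 2.9
position: [0.631, 0.033, 0.3164]
tool_rot: [3.141, 0.0, -1.667]
force: [-0.3, -0.2, -0.4]
grip_width: 0.0854
```

```bash
python3 - <<'E'
from h import *
import pickle
fs,fd,fw=[bot.grab_frame(n) for n in("scene","side","wrist")]
cv2.imwrite("pics/w2.png",fw["pixels"]); crop(fs,"s2b.png",250,120,190,190,3); crop(fd,"d2b.png",250,80,150,150,4)
print(bot.observe()["position"],bot.observe()["force"])
E
```

```text
[0.63149308 0.03320927 0.31817144] [-0.7132723  -0.36446074  0.18149613]
```

View pics/w2.png

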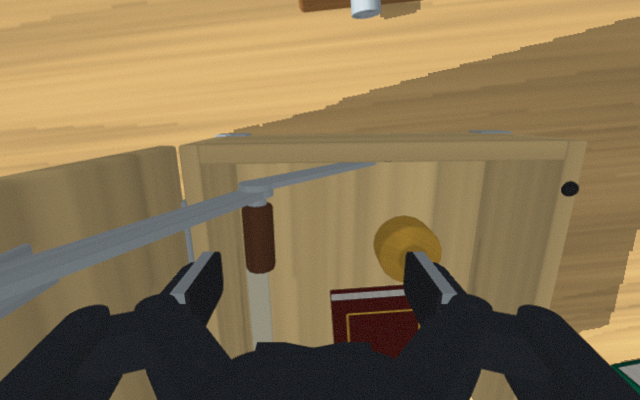

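View pics/s2b.png

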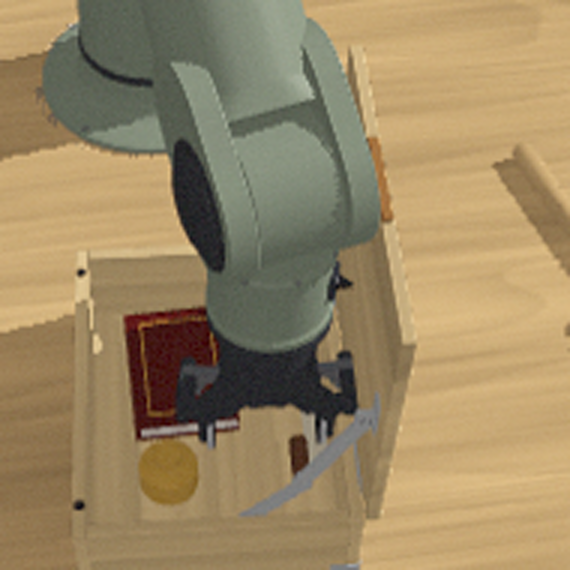

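View pics/d2b.png

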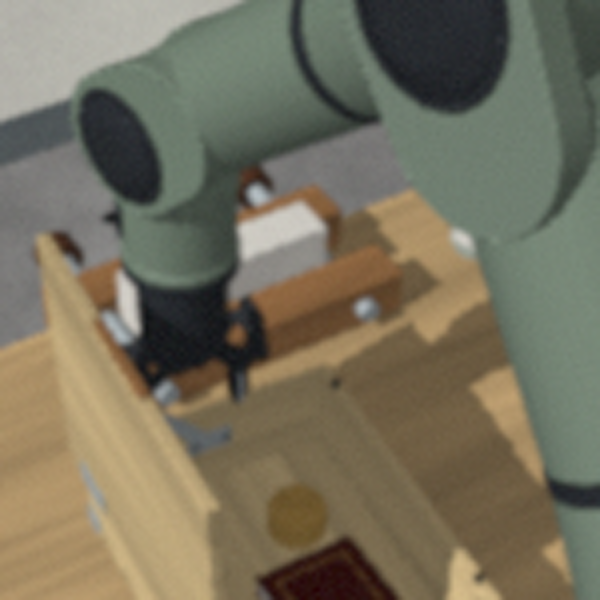

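Call:
{"name": "step_arm", "arguments": {"plan": [[[0, 0, -0.7, 0], [0, 0, -1.3, 0], [0, 0, -1.9, 0], [0, 0, -2.4, 0], [0, 0, -2.8, 0], [0, 0, -2.8, 0]]]}}

```text
clock: 3.55
position: [0.6312, 0.0332, 0.2891]
tool_rot: [-3.141, 0.0, -1.667]
force: [-0.9, 0.8, 0.1]
grip_width: 0.0852
```

```bash
python3 - <<'E'
from h import *
fs,fd,fw=[bot.grab_frame(n) for n in("scene","side","wrist")]
cv2.imwrite("pics/w3.png",fw["pixels"]); crop(fs,"s3b.png",270,120,150,190,3)
print(bot.observe()["position"],bot.observe()["force"])
E
```

```text
[0.63157912 0.03321861 0.29028081] [-0.54522611 -0.37681281  1.01167164]
```

View pics/w3.png

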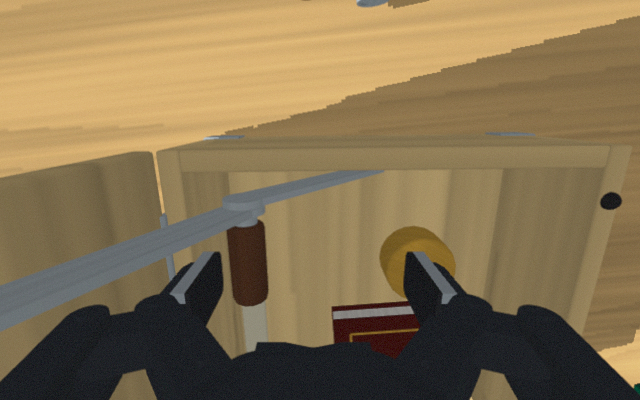

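View pics/s3b.png

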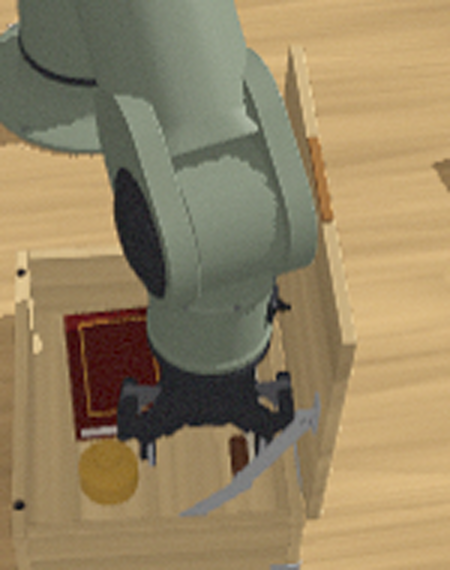

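Call:
{"name": "step_arm", "arguments": {"plan": [[[0, -0.2, -0.2, 0], [-0.03, -0.35, -0.2, 0], [-0.04, -0.5, -0.1, 0], [-0.06, -0.65, 0, 0], [-0.07, -0.8, 0.1, 0], [-0.08, -0.95, 0.25, 0]]]}}

```text
clock: 4.2
position: [0.6307, 0.0244, 0.2928]
tool_rot: [-3.14, 0.002, -1.666]
force: [-0.1, 5.6, -2.5]
grip_width: 0.0852
```

```bash
python3 - <<'E'
from h import *
fw=bot.grab_frame("wrist")
cv2.imwrite("pics/w4.png",fw["pixels"])
print(bot.observe()["position"],bot.observe()["force"])
E
```

```text
[0.63073732 0.02403804 0.29311319] [-1.01932515  5.83474988 -1.78903552]
```

View pics/w4.png

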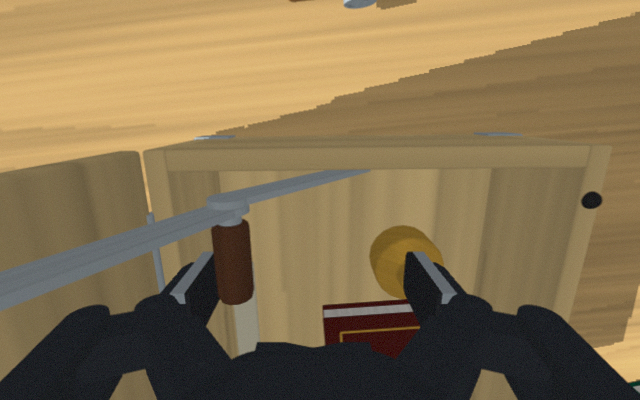

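Call:
{"name": "step_arm", "arguments": {"plan": [[[-0.02, -0.2, 0.15, 0], [-0.04, -0.4, 0.3, 0], [-0.06, -0.6, 0.45, 0], [-0.07, -0.8, 0.6, 0]]]}}

```text
clock: 4.58
position: [0.63, 0.0168, 0.2995]
tool_rot: [-3.139, 0.003, -1.666]
force: [-1.3, 5.5, 3.5]
grip_width: 0.0856
```

```bash
python3 - <<'E'
from h import *
fw=bot.grab_frame("wrist"); fs=bot.grab_frame("scene")
cv2.imwrite("pics/w5.png",fw["pixels"]);crop(fs,"s5.png",290,180,120,120,5)
print(bot.observe()["position"],bot.observe()["force"])
E
```

```text
[0.63008481 0.01646002 0.29974383] [-0.33942823  3.13945276  1.69437278]
```

View pics/w5.png

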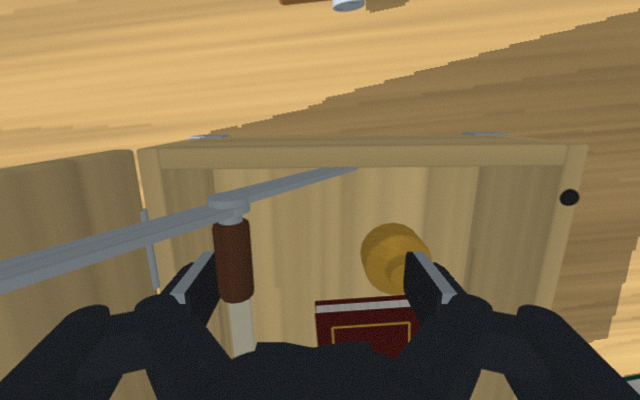

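View pics/s5.png

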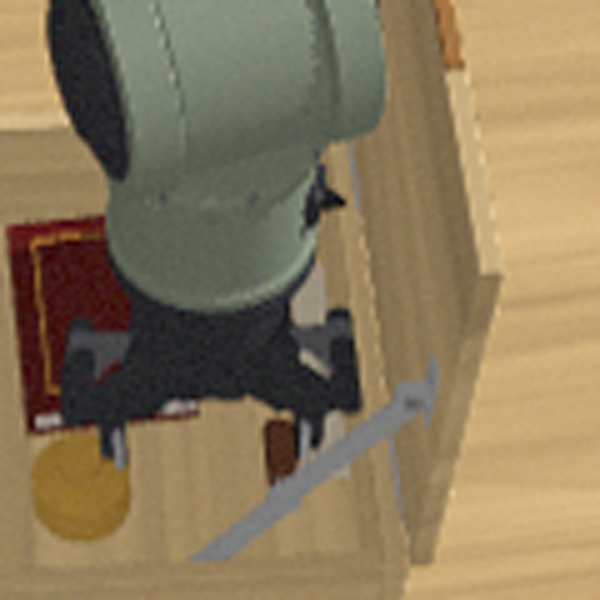

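Call:
{"name": "step_arm", "arguments": {"plan": [[[-0.02, -0.2, 0.1, 0], [-0.04, -0.4, 0.25, 0], [-0.06, -0.6, 0.4, 0], [-0.08, -0.8, 0.5, 0], [-0.1, -1.0, 0.6, 0]]]}}

```text
clock: 5.1
position: [0.6292, 0.0072, 0.3062]
tool_rot: [-3.138, 0.004, -1.665]
force: [0.0, 8.4, 3.1]
grip_width: 0.0854
```

Call:
{"name": "step_arm", "arguments": {"plan": [[[-0.02, -0.2, 0.1, 0], [-0.04, -0.4, 0.2, 0], [-0.05, -0.6, 0.25, 0]]]}}

```text
clock: 5.35
position: [0.6288, 0.002, 0.3092]
tool_rot: [-3.138, 0.006, -1.664]
force: [-2.8, 10.9, 5.9]
grip_width: 0.0851
```

```bash
python3 - <<'E'
from h import *
fw=bot.grab_frame("wrist"); fs=bot.grab_frame("scene"); fd=bot.grab_frame("side")
cv2.imwrite("pics/w6.png",fw["pixels"]);crop(fs,"s6.png",290,130,120,170,3.5);crop(fd,"d6.png",250,80,150,150,4)
print(bot.observe()["position"],bot.observe()["force"])
E
```

```text
[0.62879682 0.00187593 0.30930688] [-1.10460784  7.44172139  4.16955806]
```

View pics/w6.png

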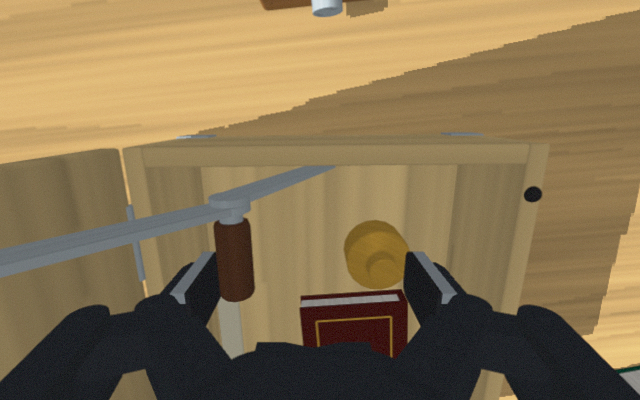

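View pics/s6.png

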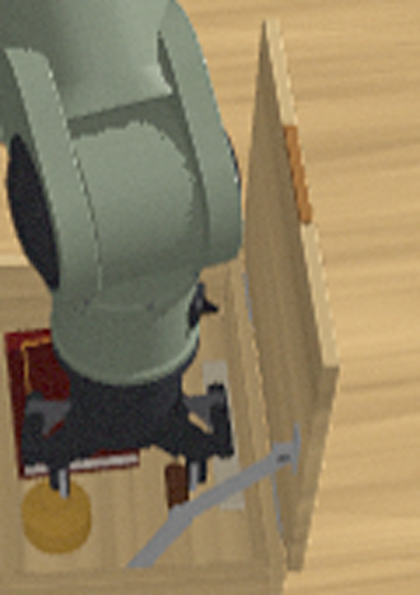

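Call:
{"name": "step_arm", "arguments": {"plan": [[[-0.02, -0.2, 0, 0], [-0.04, -0.4, 0.05, 0], [-0.05, -0.6, 0.1, 0]]]}}

```text
clock: 5.75
position: [0.6285, -0.0026, 0.3111]
tool_rot: [-3.137, 0.008, -1.663]
force: [-0.7, 12.7, 8.3]
grip_width: 0.0853
```

Call:
{"name": "step_arm", "arguments": {"plan": [[[-0.02, -0.2, 0, 0], [-0.04, -0.4, 0.1, 0], [-0.05, -0.55, 0.15, 0]]]}}

```text
clock: 6.0
position: [0.6281, -0.0071, 0.3132]
tool_rot: [-3.136, 0.01, -1.662]
force: [-1.2, 10.5, 5.4]
grip_width: 0.0854
```

```bash
python3 - <<'E'
from h import *
fw=bot.grab_frame("wrist"); fs=bot.grab_frame("scene"); fd=bot.grab_frame("side")
cv2.imwrite("pics/w7.png",fw["pixels"]);crop(fs,"s7.png",290,130,120,170,3.5);crop(fd,"d7.png",250,80,150,150,4)
print(bot.observe()["position"],bot.observe()["force"])
E
```

```text
[ 0.628061   -0.00728488  0.31321714] [-1.77393509  7.92760535  5.97592193]
```

View pics/w7.png

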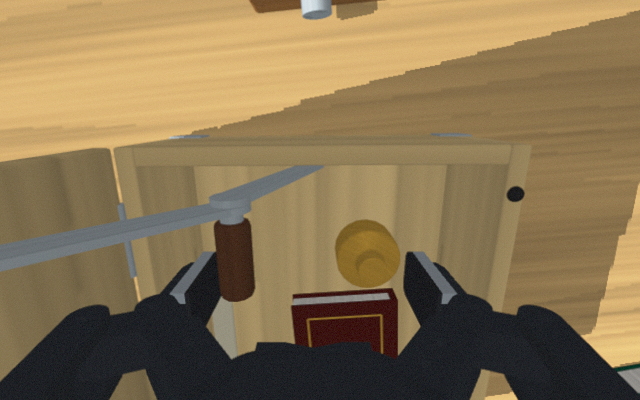

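View pics/s7.png

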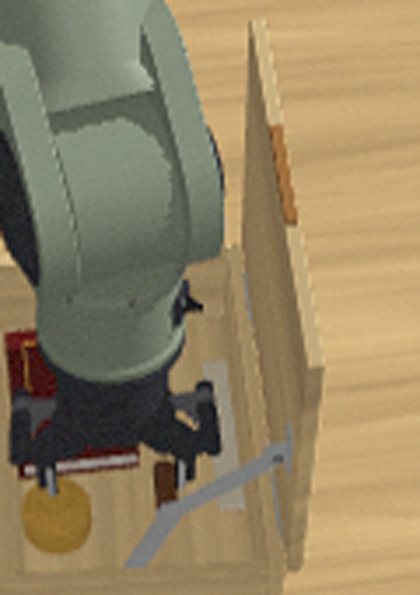

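Call:
{"name": "step_arm", "arguments": {"plan": [[[-0.02, -0.2, 0, 0], [-0.04, -0.4, 0.05, 0], [-0.05, -0.6, 0.1, 0]]]}}

```text
clock: 6.4
position: [0.6277, -0.0119, 0.3149]
tool_rot: [-3.135, 0.012, -1.661]
force: [-2.4, 11.8, 8.9]
grip_width: 0.0854
```

```bash
cat > stay.py <<'E'
from h import *
from scipy.optimize import brentq
# chest coordinates rel hinge (x,z); head local on lid: 125 along, offset e inward
F=np.array([-.120,-.035]); e=.0098
def head(th): a=1.60-th; return np.array([-.125*np.cos(a)-e*np.sin(a), .125*np.sin(a)-e*np.cos(a)])
def bend(th): c=np.linalg.norm(head(th)-F); return .24+2*np.arccos(min(1,c/.198))
def knob(th):
    h=head(th)-F; c=np.linalg.norm(h); hgt=np.sqrt(max(0,.099**2-c*c/4)); u=h/c; n=np.array([-u[1],u[0]])
    return F+h/2+n*hgt
E
python3 - <<'E'
from stay import *
o=bot.observe(); p=o["position"]; c=np.load("chest.npy"); ex=np.array([np.cos(c[2]),np.sin(c[2])])
kx=(p[:2]-c[:2])@ex+.0426-.008-.125
print("locked check",np.linalg.norm(head(0)-F), "knob mirrored", [ (th,bend(th).round(3),knob(th).round(4)) for th in(0,.02,.05,.1,.15,.2)])
print("knob x from finger",kx,p,o["force"])
E
```

```text
locked check 0.19656380250085947 knob mirrored [(0, np.float64(0.481), array([-0.0728,  0.052 ])), (0.02, np.float64(0.588), array([-0.0784,  0.0548])), (0.05, np.float64(0.707), array([-0.0852,  0.0577])), (0.1, np.float64(0.86), array([-0.0948,  0.0607])), (0.15, np.float64(0.986), array([-0.1033,  0.0626])), (0.2, np.float64(1.097), array([-0.1112,  0.0636]))]
knob x from finger -0.09309764641932697 [ 0.62767108 -0.01192453  0.31489798] [-2.37938997 11.76446154  8.93091789]
```

Call:
{"name": "step_arm", "arguments": {"plan": [[[0.02, 0.25, 0, 0], [0.04, 0.5, 0, 0], [0.04, 0.5, 0.6, 0], [0.04, 0.5, 2, 0], [0.04, 0.5, 4.5, 0], [0.04, 0.5, 7.5, 0], [0.04, 0.5, 11, 0], [0.04, 0.5, 14.5, 0], [0.04, 0.5, 18, 0], [0, 0.5, 21, 0], [-1, 0.5, 24, 0], [-2, 0.5, 26, 0]]]}}

```text
clock: 7.4
position: [0.6072, -0.0073, 0.5781]
tool_rot: [-3.133, 0.012, -1.662]
force: [0.8, -0.8, -0.0]
grip_width: 0.0855
```

```bash
python3 - <<'E'
from stay import *
import pickle
fs=bot.grab_frame("scene"); fd=bot.grab_frame("side");fw=bot.grab_frame("wrist")
pickle.dump((fs,fd,fw),open("f2.pkl","wb"))
crop(fs,"s8.png",250,80,180,220,2.7);crop(fd,"d8.png",230,100,170,170,3.5);cv2.imwrite("pics/w8.png",fw["pixels"])
T=chestT(np.load("chest.npy")); p=bot.observe()["position"]
print(p,bot.observe()["force"],[((T([.155+k,-.02,.56])[0]-p)*100).round(1) for k in(0,.02)])
for th in(.05,.09,.13): print(th,[proj(fs,T(lidpt(.256,y,th,0))).round(1)[0] for y in(.16,-.16)],[proj(fd,T(lidpt(.256,y,th,0.012))).round(1)[0] for y in(.16,-.16)])
E
```

```text
[ 0.60707995 -0.00726406  0.57697417] [-0.39362641  0.00282297  0.33721284] [array([-5.1, 16. , -1.7]), array([-4.9, 18. , -1.7])]
0.05 [array([361.7, 135. ]), array([377.2, 235. ])] [array([304.3, 205.9]), array([262.3, 137.1])]
0.09 [array([357.8, 135.2]), array([372.4, 235.4])] [array([307.7, 204.7]), array([265.3, 136.2])]
0.13 [array([353.8, 135.6]), array([367.6, 235.8])] [array([311.1, 203.5]), array([268.3, 135.4])]
```

View pics/s8.png

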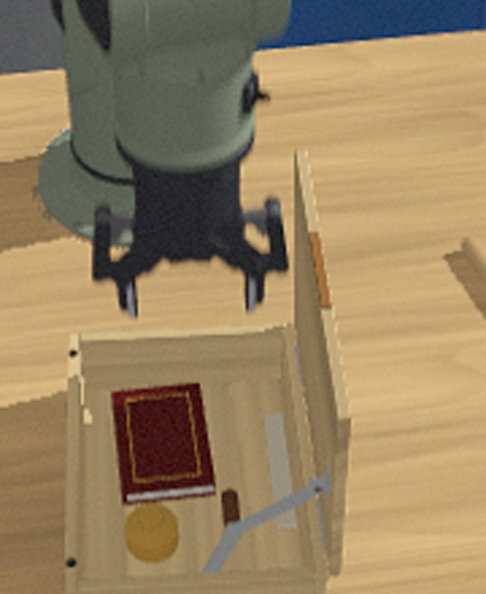

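View pics/d8.png

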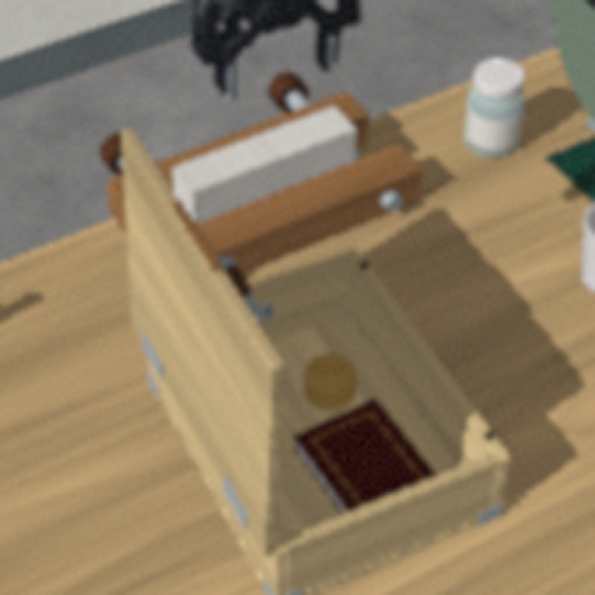

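View pics/w8.png

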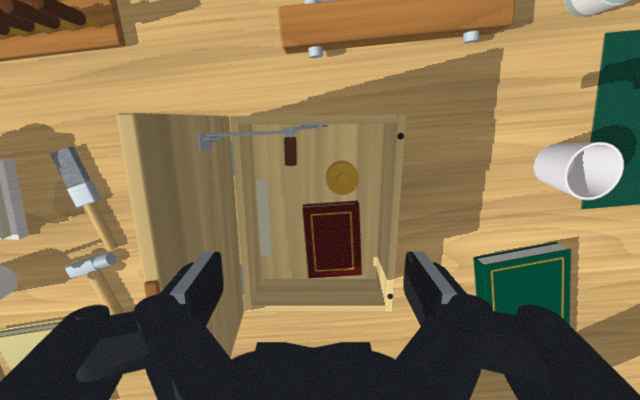

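Call:
{"name": "step_arm", "arguments": {"plan": [[[-0.8, 2, 0, 0], [-1.6, 5, 0, 0], [-2.4, 8, 0, 0], [-3.2, 11, 0, 0], [-4, 14, 0, 0], [-4.5, 16, 0, 0], [-5, 17.5, 0, 0], [-5, 17.5, -2, 0], [-5, 17.5, -4, 0], [-5, 17.5, -6, 0], [-5, 17.5, -7.2, 0], [-5, 17.5, -7.2, 0]]], "jaw": 1}}

```text
clock: 8.55
position: [0.5569, 0.1673, 0.5017]
tool_rot: [-3.137, 0.009, -1.662]
force: [0.9, -0.2, 0.0]
grip_width: -0.0001
```

```bash
cat > lp.py <<'E'
from stay import *
def show(n):
    fs=bot.grab_frame("scene"); fd=bot.grab_frame("side")
    a=cv2.resize(fs["pixels"][90:300,240:430],None,fx=2.2,fy=2.2); b=cv2.resize(fd["pixels"][60:270,230:400],None,fx=2.2,fy=2.2)
    cv2.imwrite("pics/"+n,np.hstack([a,b]))
    c=np.load("chest.npy"); ex=np.array([np.cos(c[2]),np.sin(c[2])]); ey=np.array([-ex[1],ex[0]])
    o=bot.observe(); p=o["position"]; d=p[:2]-c[:2]
    print("t",o["clock"],"tcp chest",(d@ex).round(4),(d@ey).round(4),p[2].round(4),"tip rel hinge", (d@ex-.125).round(4),(p[2]-.273).round(4),"F",o["force"].round(1),"w",o["grip_width"])
E
python3 -c "
from lp import *; show('l0.png')"
```

```text
t 8.65 tcp chest 0.1695 -0.0198 0.5047 tip rel hinge 0.0445 0.2317 F [-0.1 -0.5  0.1] w -0.00020258034100726033
```

View pics/l0.png

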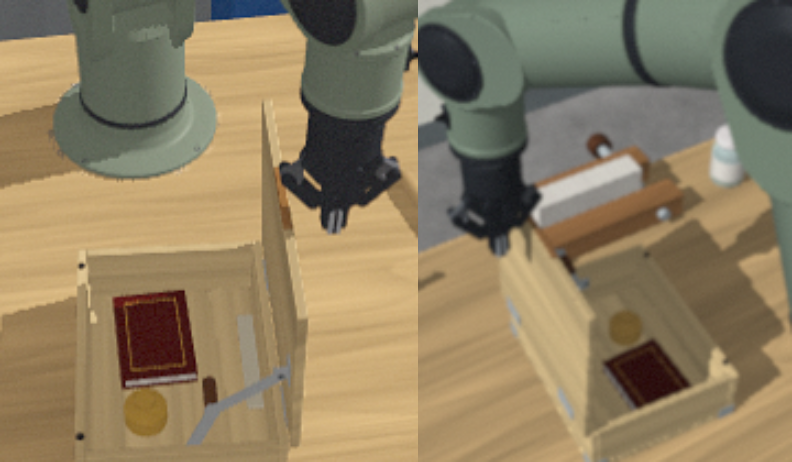

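```bash
cat > pl.py <<'E'
from stay import *
import sys
c=np.load("chest.npy"); ex=np.array([np.cos(c[2]),np.sin(c[2])])
r,hw,y=.238,.0145,-.02
T=chestT(c)
def tcp(a): return T([.125-r*np.cos(a)+.012*np.sin(a)+hw, y, .1+r*np.sin(a)+.012*np.cos(a)+.173])[0]
p=bot.observe()["position"]
for a in np.linspace(float(sys.argv[1]),float(sys.argv[2]),int(sys.argv[3])):
    print(round(a,3),((tcp(a)-p)*100).round(2).tolist())
E
python3 pl.py 1.56 1.36 12
```

```text
1.56 [-0.17, -2.05, 0.64]
1.542 [-0.21, -2.48, 0.66]
1.524 [-0.25, -2.91, 0.66]
1.505 [-0.29, -3.35, 0.66]
1.487 [-0.33, -3.78, 0.65]
1.469 [-0.37, -4.21, 0.63]
1.451 [-0.41, -4.64, 0.6]
1.433 [-0.45, -5.07, 0.57]
1.415 [-0.49, -5.5, 0.53]
1.396 [-0.53, -5.93, 0.48]
1.378 [-0.57, -6.35, 0.42]
1.36 [-0.61, -6.78, 0.35]
```

Call:
{"name": "step_arm", "arguments": {"plan": [[[-0.1, -1.2, 0.4, 0], [-0.17, -2.0, 0.65, 0], [-0.21, -2.4, 0.65, 0], [-0.24, -2.7, 0.65, 0], [-0.27, -3.0, 0.65, 0], [-0.29, -3.3, 0.65, 0], [-0.32, -3.6, 0.65, 0], [-0.35, -3.9, 0.65, 0], [-0.37, -4.2, 0.63, 0], [-0.4, -4.5, 0.6, 0], [-0.42, -4.8, 0.6, 0], [-0.45, -5.1, 0.55, 0]]]}}

```text
clock: 9.65
position: [0.5527, 0.1174, 0.5107]
tool_rot: [-3.133, 0.013, -1.66]
force: [-0.3, 6.0, 5.9]
grip_width: -0.0002
```

```bash
python3 -c "
from lp import *; show('l1.png')"; python3 pl.py 1.43 1.21 12
```

```text
t 9.75 tcp chest 0.1187 -0.02 0.5106 tip rel hinge -0.0063 0.2376 F [0.6 2.6 2.6] w 0.0003341609079692588
1.43 [-0.0, -0.07, -0.03]
1.41 [-0.05, -0.54, -0.08]
1.39 [-0.09, -1.01, -0.13]
1.37 [-0.13, -1.48, -0.2]
1.35 [-0.18, -1.95, -0.28]
1.33 [-0.22, -2.42, -0.36]
1.31 [-0.26, -2.88, -0.46]
1.29 [-0.31, -3.34, -0.56]
1.27 [-0.35, -3.8, -0.67]
1.25 [-0.39, -4.26, -0.8]
1.23 [-0.43, -4.72, -0.93]
1.21 [-0.48, -5.17, -1.07]
```

View pics/l1.png

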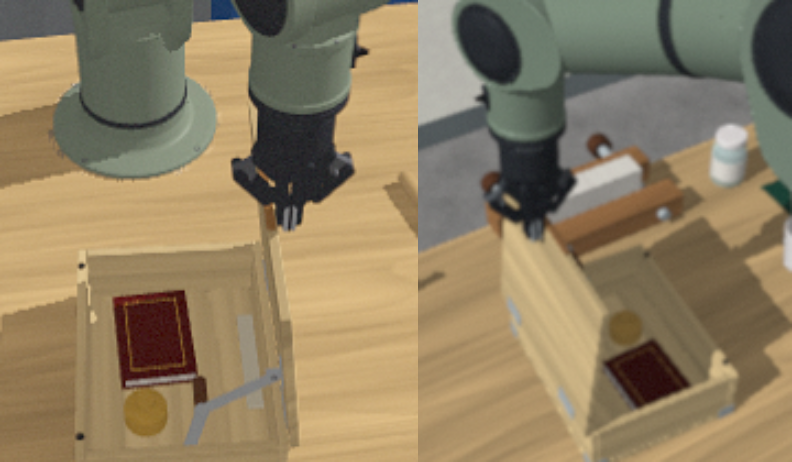

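Call:
{"name": "step_arm", "arguments": {"plan": [[[-0.05, -0.4, -0.05, 0], [-0.08, -0.8, -0.1, 0], [-0.12, -1.3, -0.17, 0], [-0.16, -1.75, -0.25, 0], [-0.2, -2.2, -0.32, 0], [-0.24, -2.65, -0.41, 0], [-0.28, -3.1, -0.5, 0], [-0.33, -3.55, -0.6, 0], [-0.37, -4.0, -0.73, 0], [-0.41, -4.45, -0.85, 0], [-0.44, -4.8, -0.96, 0], [-0.48, -5.2, -1.1, 0]]]}}

```text
clock: 10.75
position: [0.548, 0.0652, 0.5]
tool_rot: [-3.132, 0.013, -1.661]
force: [-0.2, 3.6, 5.2]
grip_width: -0.0002
```

```bash
python3 -c "
from lp import *; show('l2.png')"; python3 pl.py 1.21 0.97 13
```

```text
t 10.85 tcp chest 0.0661 -0.0201 0.4997 tip rel hinge -0.0589 0.2267 F [ 0.1 -0.1 -0.2] w 0.00019249728090339277
1.21 [-0.0, 0.06, 0.02]
1.19 [-0.05, -0.39, -0.13]
1.17 [-0.09, -0.84, -0.29]
1.15 [-0.13, -1.28, -0.46]
1.13 [-0.17, -1.72, -0.63]
1.11 [-0.21, -2.16, -0.82]
1.09 [-0.25, -2.59, -1.01]
1.07 [-0.29, -3.02, -1.22]
1.05 [-0.33, -3.45, -1.43]
1.03 [-0.37, -3.87, -1.65]
1.01 [-0.41, -4.29, -1.88]
0.99 [-0.44, -4.7, -2.11]
0.97 [-0.48, -5.1, -2.36]
```

View pics/l2.png

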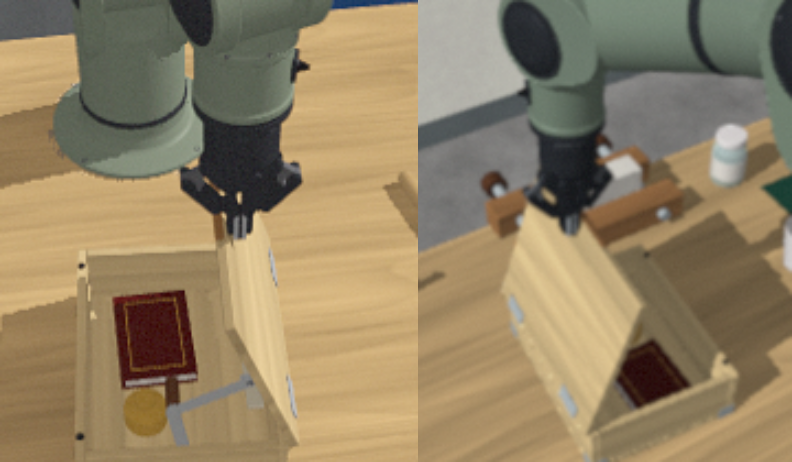

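Call:
{"name": "step_arm", "arguments": {"plan": [[[-0.04, -0.35, -0.12, 0], [-0.08, -0.75, -0.26, 0], [-0.12, -1.15, -0.41, 0], [-0.16, -1.6, -0.58, 0], [-0.2, -2.05, -0.77, 0], [-0.24, -2.5, -0.97, 0], [-0.28, -2.95, -1.18, 0], [-0.32, -3.4, -1.4, 0], [-0.36, -3.8, -1.62, 0], [-0.4, -4.2, -1.83, 0], [-0.43, -4.6, -2.05, 0], [-0.47, -5.0, -2.3, 0]]]}}

```text
clock: 11.85
position: [0.5433, 0.0144, 0.4767]
tool_rot: [-3.132, 0.012, -1.661]
force: [0.9, 2.1, 4.5]
grip_width: 0.0002
```

```bash
python3 -c "
from lp import *; show('l3.png')"; python3 pl.py 0.98 0.74 13
```

```text
t 11.95 tcp chest 0.0152 -0.02 0.4764 tip rel hinge -0.1098 0.2034 F [ 0.3 -0.6  0.3] w -0.00016353684261786848
0.98 [0.01, 0.17, 0.1]
0.96 [-0.02, -0.24, -0.15]
0.94 [-0.06, -0.64, -0.41]
0.92 [-0.1, -1.03, -0.67]
0.9 [-0.13, -1.42, -0.95]
0.88 [-0.17, -1.81, -1.23]
0.86 [-0.2, -2.18, -1.52]
0.84 [-0.24, -2.55, -1.81]
0.82 [-0.27, -2.92, -2.12]
0.8 [-0.31, -3.28, -2.43]
0.78 [-0.34, -3.63, -2.74]
0.76 [-0.37, -3.98, -3.07]
0.74 [-0.4, -4.32, -3.4]
```

View pics/l3.png

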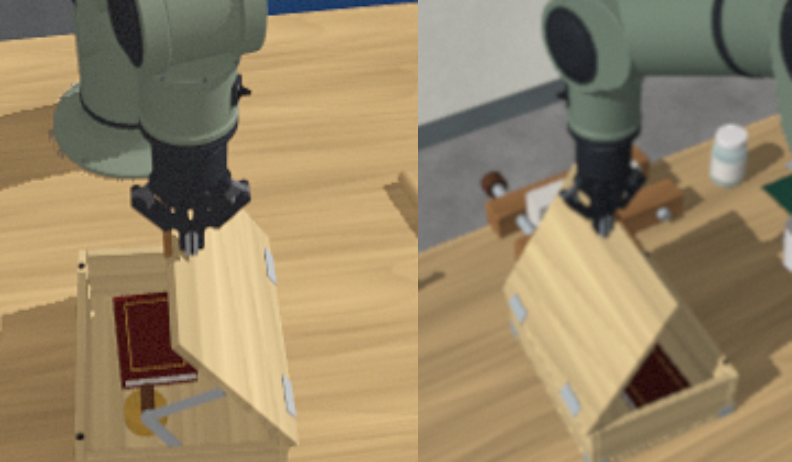

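Call:
{"name": "step_arm", "arguments": {"plan": [[[-0.02, -0.2, -0.15, 0], [-0.05, -0.55, -0.35, 0], [-0.09, -0.95, -0.62, 0], [-0.13, -1.35, -0.9, 0], [-0.16, -1.7, -1.17, 0], [-0.2, -2.1, -1.47, 0], [-0.23, -2.5, -1.77, 0], [-0.27, -2.85, -2.07, 0], [-0.3, -3.2, -2.37, 0], [-0.33, -3.55, -2.68, 0], [-0.36, -3.9, -3.0, 0], [-0.4, -4.25, -3.33, 0]]]}}

```text
clock: 12.95
position: [0.5392, -0.029, 0.4427]
tool_rot: [-3.133, 0.011, -1.662]
force: [0.7, 0.6, 4.4]
grip_width: -0.0003
```

```bash
python3 -c "
from lp import *; show('l4.png')"; python3 pl.py 0.75 0.51 13
```

```text
t 13.05 tcp chest -0.0281 -0.0198 0.4423 tip rel hinge -0.1531 0.1693 F [ 0.   0.4 -0.5] w -0.00017713811228250122
0.75 [0.03, 0.16, 0.17]
0.73 [0.0, -0.17, -0.17]
0.71 [-0.03, -0.5, -0.51]
0.69 [-0.06, -0.83, -0.86]
0.67 [-0.09, -1.14, -1.21]
0.65 [-0.12, -1.45, -1.58]
0.63 [-0.14, -1.76, -1.94]
0.61 [-0.17, -2.05, -2.32]
0.59 [-0.2, -2.34, -2.7]
0.57 [-0.22, -2.62, -3.08]
0.55 [-0.25, -2.89, -3.47]
0.53 [-0.27, -3.15, -3.87]
0.51 [-0.3, -3.41, -4.27]
```

View pics/l4.png

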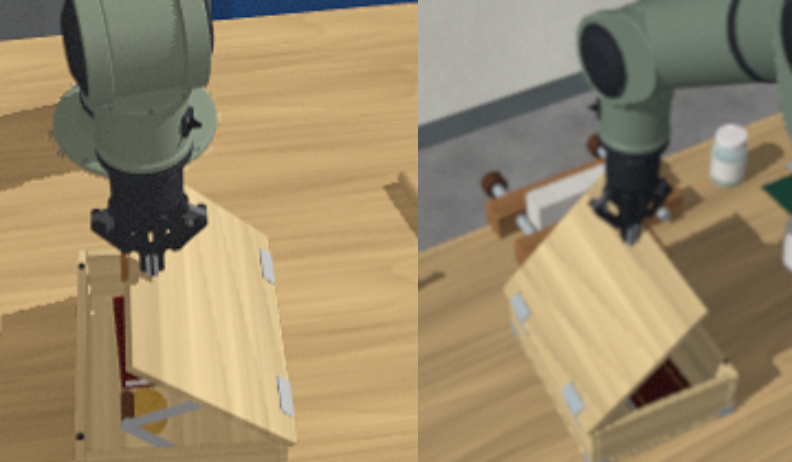

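Call:
{"name": "step_arm", "arguments": {"plan": [[[0, -0.15, -0.15, 0], [-0.02, -0.4, -0.4, 0], [-0.05, -0.7, -0.72, 0], [-0.08, -1.0, -1.05, 0], [-0.1, -1.3, -1.4, 0], [-0.13, -1.6, -1.75, 0], [-0.16, -1.9, -2.12, 0], [-0.18, -2.2, -2.5, 0], [-0.21, -2.45, -2.85, 0], [-0.23, -2.7, -3.2, 0], [-0.26, -2.95, -3.55, 0], [-0.28, -3.2, -3.93, 0]]]}}

```text
clock: 14.05
position: [0.5362, -0.0615, 0.4027]
tool_rot: [-3.134, 0.011, -1.663]
force: [0.4, -0.2, 3.6]
grip_width: -0.0002
```

```bash
python3 -c "
from lp import *; show('l5.png')"; python3 pl.py 0.54 0.30 13
```

```text
t 14.15 tcp chest -0.0606 -0.0198 0.4023 tip rel hinge -0.1856 0.1293 F [-0.2 -0.9 -0.1] w -8.122596657169464e-05
0.54 [0.04, 0.21, 0.34]
0.52 [0.01, -0.05, -0.06]
0.5 [-0.01, -0.3, -0.47]
0.48 [-0.03, -0.54, -0.87]
0.46 [-0.06, -0.78, -1.29]
0.44 [-0.08, -1.01, -1.71]
0.42 [-0.1, -1.23, -2.13]
0.4 [-0.12, -1.44, -2.56]
0.38 [-0.14, -1.64, -2.99]
0.36 [-0.15, -1.83, -3.42]
0.34 [-0.17, -2.02, -3.86]
0.32 [-0.19, -2.19, -4.3]
0.3 [-0.2, -2.36, -4.75]
```

View pics/l5.png

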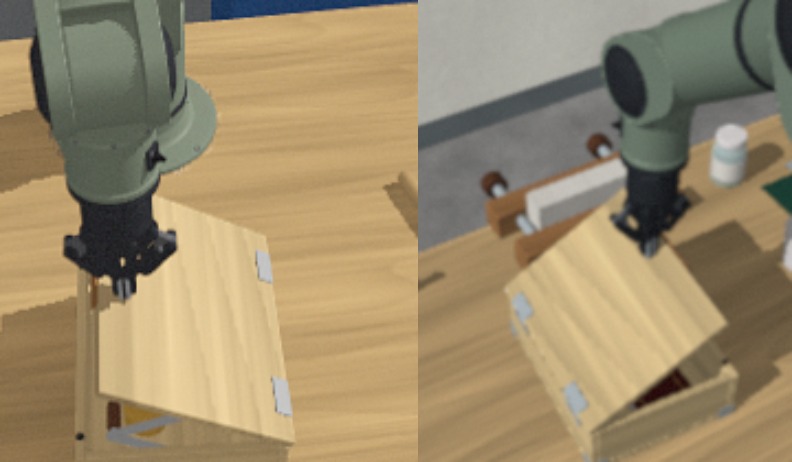

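Call:
{"name": "step_arm", "arguments": {"plan": [[[0, -0.1, -0.15, 0], [-0.01, -0.25, -0.4, 0], [-0.03, -0.45, -0.75, 0], [-0.05, -0.68, -1.12, 0], [-0.07, -0.9, -1.5, 0], [-0.09, -1.1, -1.9, 0], [-0.11, -1.3, -2.3, 0], [-0.13, -1.5, -2.7, 0], [-0.14, -1.7, -3.1, 0], [-0.16, -1.87, -3.5, 0], [-0.17, -2.0, -3.85, 0], [-0.18, -2.15, -4.2, 0]]]}}

```text
clock: 15.15
position: [0.5342, -0.0833, 0.3599]
tool_rot: [-3.135, 0.011, -1.664]
force: [0.2, -0.7, 3.5]
grip_width: 0.0002
```

```bash
python3 -c "
from lp import *; show('l6.png')"; python3 pl.py 0.34 0.10 13
```

```text
t 15.25 tcp chest -0.0824 -0.0199 0.3596 tip rel hinge -0.2074 0.0866 F [-0.1  0.7 -0.3] w -4.625140048589888e-05
0.34 [0.03, 0.16, 0.4]
0.32 [0.01, -0.02, -0.04]
0.3 [-0.01, -0.19, -0.48]
0.28 [-0.02, -0.35, -0.93]
0.26 [-0.03, -0.5, -1.39]
0.24 [-0.05, -0.64, -1.84]
0.22 [-0.06, -0.77, -2.3]
0.2 [-0.07, -0.89, -2.76]
0.18 [-0.08, -1.0, -3.22]
0.16 [-0.09, -1.11, -3.69]
0.14 [-0.1, -1.2, -4.16]
0.12 [-0.11, -1.29, -4.62]
0.1 [-0.11, -1.36, -5.09]
```

View pics/l6.png

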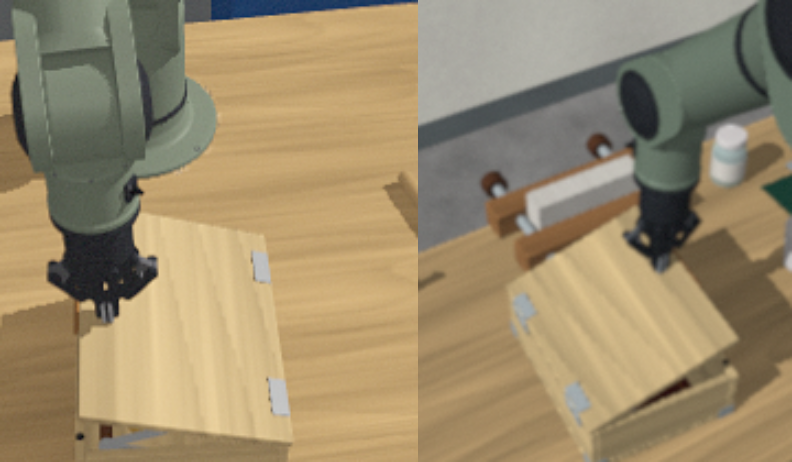

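Call:
{"name": "step_arm", "arguments": {"plan": [[[0, -0.07, -0.15, 0], [-0.01, -0.18, -0.45, 0], [-0.02, -0.3, -0.8, 0], [-0.03, -0.42, -1.15, 0], [-0.04, -0.54, -1.5, 0], [-0.05, -0.64, -1.85, 0], [-0.06, -0.75, -2.2, 0], [-0.07, -0.84, -2.55, 0], [-0.08, -0.92, -2.9, 0], [-0.08, -1.0, -3.25, 0], [-0.09, -1.08, -3.55, 0], [-0.1, -1.15, -3.85, 0]]]}}

```text
clock: 16.25
position: [0.5331, -0.0949, 0.3208]
tool_rot: [-3.136, 0.011, -1.664]
force: [1.1, -1.2, 2.4]
grip_width: 0.0003
```

```bash
python3 -c "
from lp import *; show('l7.png')"; python3 pl.py 0.16 0.00 9
```

```text
t 16.35 tcp chest -0.094 -0.0198 0.3206 tip rel hinge -0.219 0.0476 F [-0.1 -0.3 -0.2] w 0.00016923581794005014
0.16 [0.02, 0.04, 0.22]
0.14 [0.01, -0.05, -0.25]
0.12 [0.0, -0.14, -0.72]
0.1 [-0.0, -0.21, -1.19]
0.08 [-0.01, -0.28, -1.66]
0.06 [-0.01, -0.34, -2.13]
0.04 [-0.02, -0.38, -2.61]
0.02 [-0.02, -0.42, -3.08]
0.0 [-0.02, -0.45, -3.56]
```

View pics/l7.png

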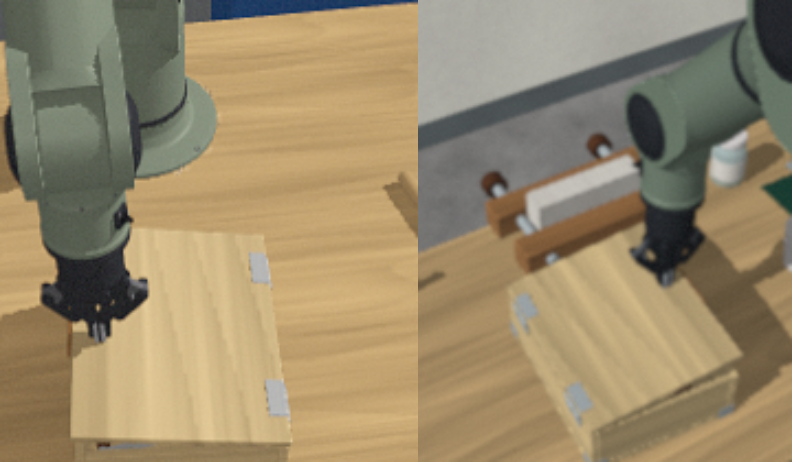

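Call:
{"name": "step_arm", "arguments": {"plan": [[[0, -0.04, -0.2, 0], [0, -0.09, -0.45, 0], [0, -0.13, -0.7, 0], [0, -0.17, -0.95, 0], [0, -0.2, -1.2, 0], [-0.01, -0.24, -1.45, 0], [-0.01, -0.27, -1.7, 0], [-0.01, -0.3, -1.9, 0], [-0.01, -0.33, -2.1, 0], [-0.02, -0.35, -2.3, 0], [-0.02, -0.37, -2.45, 0], [-0.02, -0.38, -2.6, 0]]]}}

```text
clock: 17.35
position: [0.5327, -0.0987, 0.2944]
tool_rot: [-3.137, 0.011, -1.664]
force: [-0.9, -1.6, 2.4]
grip_width: 0.0003
```

Call:
{"name": "step_arm", "arguments": {"plan": [[[0, -0.02, -0.1, 0], [0, -0.03, -0.2, 0], [0, -0.04, -0.3, 0], [0, -0.04, -0.4, 0]]]}}

```text
clock: 17.68
position: [0.5327, -0.0991, 0.2904]
tool_rot: [-3.137, 0.011, -1.664]
force: [-0.6, -1.0, 1.8]
grip_width: -0.0001
```

```bash
python3 -c "
from lp import *; show('l8.png')"
```

```text
t 17.7833 tcp chest -0.0982 -0.02 0.2903 tip rel hinge -0.2232 0.0173 F [-0.3 -0.2 -0.3] w -6.745490287373717e-05
```

View pics/l8.png

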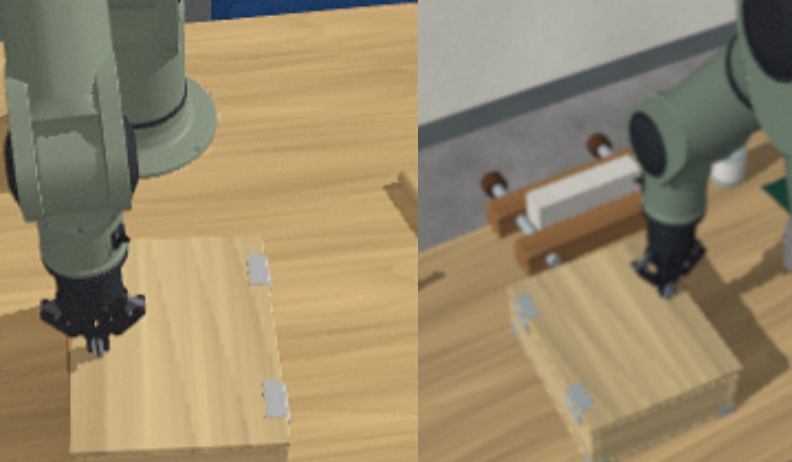

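Call:
{"name": "step_arm", "arguments": {"plan": [[[0, 0, -0.1, 0], [0, 0, -0.2, 0], [0, 0, -0.25, 0]]]}}

```text
clock: 18.03
position: [0.5327, -0.0991, 0.2878]
tool_rot: [-3.137, 0.011, -1.664]
force: [-2.2, -0.6, 5.4]
grip_width: 0.0
```

Call:
{"name": "step_arm", "arguments": {"plan": [[[0, 0, -0.08, 0], [0, 0, -0.16, 0]]]}}

```text
clock: 18.2
position: [0.5327, -0.0992, 0.2863]
tool_rot: [-3.137, 0.011, -1.664]
force: [-2.1, -1.3, 8.7]
grip_width: 0.0001
```

Call:
{"name": "step_arm", "arguments": {"plan": [[[0, 0, -0.05, 0], [0, 0, -0.1, 0], [0, 0, -0.1, 0]]]}}

```text
clock: 18.45
position: [0.5327, -0.0992, 0.2859]
tool_rot: [-3.136, 0.011, -1.664]
force: [-4.0, 0.1, 14.5]
grip_width: 0.0004
```

Call:
{"name": "step_arm", "arguments": {"plan": [[[0, 0, -0.05, 0], [0, 0, -0.08, 0], [0, 0, -0.08, 0]]]}}

```text
clock: 18.7
position: [0.5327, -0.0992, 0.2859]
tool_rot: [-3.136, 0.011, -1.664]
force: [-6.1, 0.4, 20.4]
grip_width: 0.0001
```

Call:
{"name": "step_arm", "arguments": {"plan": [[[0, 0, -0.03, 0], [0, 0, -0.03, 0], [0, 0, -0.03, 0]]]}}

```text
clock: 18.95
position: [0.5326, -0.0992, 0.2859]
tool_rot: [-3.136, 0.011, -1.664]
force: [-3.6, -0.3, 11.4]
grip_width: -0.0003
```

Call:
{"name": "step_arm", "arguments": {"plan": [[[0, 0, 0.05, 0], [0, 0, 0.15, 0], [0, 0, 0.4, 0], [0, 0, 1, 0], [0, 0, 2, 0], [0, 0, 4, 0], [0, -2, 6, 0], [-1, -5, 8, 0], [-2, -8, 10, 0], [-3, -11, 12, 0], [-4, -14, 13, 0], [-5, -17, 14, 0]]]}}

```text
clock: 19.95
position: [0.4818, -0.2705, 0.4282]
tool_rot: [-3.134, 0.01, -1.664]
force: [0.6, -0.5, -0.2]
grip_width: 0.0002
```

Call:
{"name": "step_arm", "arguments": {"plan": [[[-1, -3, 0.5, 0], [-2, -6, 1, 0], [-3, -9, 1, 0], [-4, -12, 1, 0], [-5, -14, 1, 0], [-5, -14, 1, 0]]]}}

```text
clock: 20.45
position: [0.4289, -0.4146, 0.439]
tool_rot: [-3.134, 0.008, -1.67]
force: [-0.3, 0.1, -0.9]
grip_width: 0.0002
```

```bash
python3 - <<'E'
from lp import *
fs=bot.grab_frame("scene"); fd=bot.grab_frame("side")
cv2.imwrite("pics/end_s.png",fs["pixels"]); cv2.imwrite("pics/end_d.png",fd["pixels"])
T=chestT(np.load("chest.npy"))
for f,n,(x0,y0,w,h) in((fs,"es.png",(255,185,150,140)),(fd,"ed.png",(250,150,150,130))):
    k=4; im=cv2.resize(f["pixels"][y0:y0+h,x0:x0+w],None,fx=k,fy=k,interpolation=cv2.INTER_CUBIC)
    cv2.imwrite("pics/raw_"+n,im)
    q=((proj(f,T(np.array([lidpt(rr,y,1.6,hh) for hh in(0,.012) for rr,y in((0,-.16),(.256,-.16),(.256,.16),(0,.16))])))-[x0,y0]+.5)*k).astype(int)
    for i in range(4):
        for a,b in((i,(i+1)%4),(4+i,4+(i+1)%4),(i,i+4)): cv2.line(im,tuple(map(int,q[a])),tuple(map(int,q[b])),(0,0,255),1)
    cv2.imwrite("pics/"+n,im)
o=bot.observe(); print(o["clock"],o["position"],o["force"],abs(o["qd"]).max())
E
```

```text
20.55 [ 0.43130951 -0.41091973  0.43882271] [-0.32287182  0.31676279  0.73068484] 0.030392107361247603
```

View pics/end_s.png

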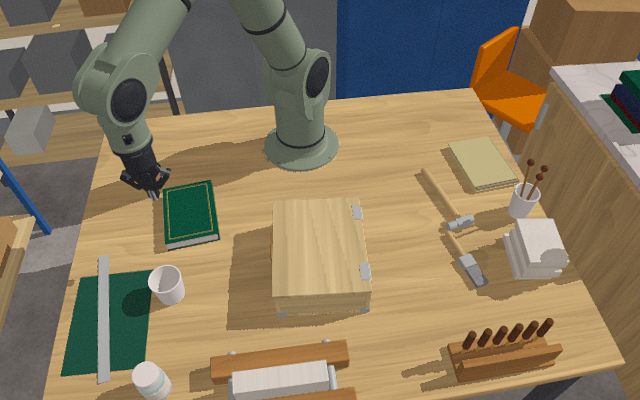

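View pics/raw_ed.png

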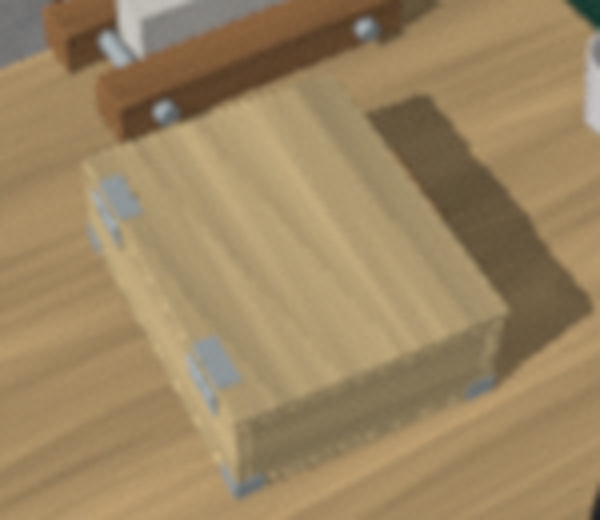

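View pics/es.png

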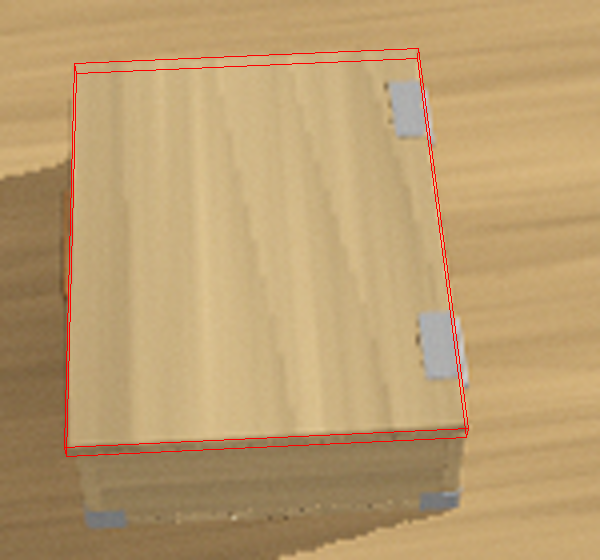

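View pics/raw_es.png

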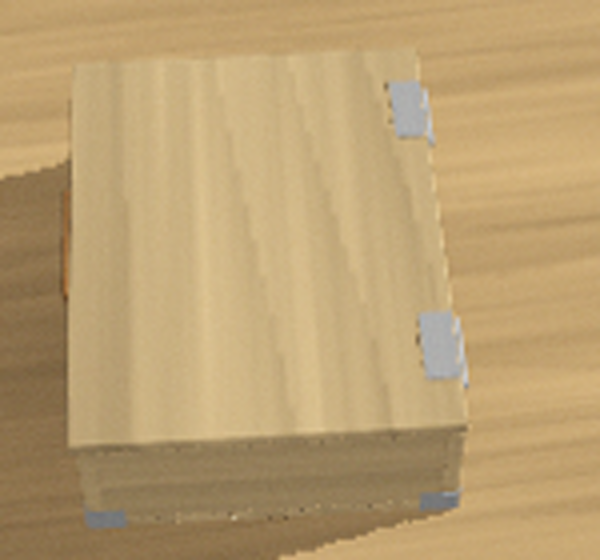

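Call:
{"name": "step_arm", "arguments": {"plan": [[[1, 3, 0, 0], [2, 6, 0, 0], [3.5, 10, 0, 0], [5, 14, -1, 0], [6.5, 18, -2, 0], [8, 22, -4, 0], [9, 26, -7, 0], [10, 29, -10, 0], [10.1, 30.8, -12, 0], [10.1, 30.8, -13.5, 0], [10.1, 30.8, -14, 0], [10.1, 30.8, -14.2, 0]]]}}

```text
clock: 21.55
position: [0.5322, -0.1021, 0.2966]
tool_rot: [-3.135, 0.01, -1.664]
force: [0.4, -1.3, 0.4]
grip_width: -0.0002
```

```bash
python3 -c "
from lp import *; show('p0.png');print(bot.observe()['position'])"
```

```text
t 21.65 tcp chest -0.1028 -0.0201 0.2978 tip rel hinge -0.2278 0.0248 F [ 0.1 -1.1  0.9] w 6.389069168515802e-05
[ 0.53243059 -0.10359921  0.2978453 ]
```

Call:
{"name": "step_arm", "arguments": {"plan": [[[0, 0, -0.3, 0], [0, 0, -0.6, 0], [0, 0, -0.8, 0], [0, 0, -0.95, 0], [0, 0, -1.05, 0], [0, 0, -1.05, 0]]]}}

```text
clock: 22.15
position: [0.5324, -0.1037, 0.2872]
tool_rot: [-3.133, 0.01, -1.666]
force: [0.0, -0.0, 0.2]
grip_width: 0.0
```

Call:
{"name": "step_arm", "arguments": {"plan": [[[0, 0, -0.05, 0], [0, 0, -0.1, 0], [0, 0, -0.1, 0]]]}}

```text
clock: 22.4
position: [0.5324, -0.1037, 0.2862]
tool_rot: [-3.133, 0.01, -1.667]
force: [0.4, -0.8, 0.6]
grip_width: 0.0
```

Call:
{"name": "step_arm", "arguments": {"plan": [[[0, 0, -0.04, 0], [0, 0, -0.08, 0], [0, 0, -0.08, 0]]]}}

```text
clock: 22.65
position: [0.5324, -0.1037, 0.2859]
tool_rot: [-3.133, 0.01, -1.667]
force: [-4.4, 0.1, 12.4]
grip_width: -0.0003
```

Call:
{"name": "step_arm", "arguments": {"plan": [[[0, 0, 0.1, 0], [0, 0, 0.4, 0], [0, 0, 1.2, 0], [0, 0, 3, 0], [0, -1, 5.5, 0], [0, -3, 8, 0], [-1, -6, 10, 0], [-2, -9, 12, 0], [-3, -12, 13, 0], [-4, -15, 14, 0], [-4.5, -17, 14, 0], [-4.5, -17, 14, 0]]]}}

```text
clock: 23.65
position: [0.4856, -0.278, 0.4272]
tool_rot: [-3.132, 0.007, -1.672]
force: [-0.2, -0.8, -1.0]
grip_width: 0.0001
```

```bash
python3 - <<'E'
from lp import *
show('fin.png'); o=bot.observe(); print(o["position"],abs(o["qd"]).max())
E
```

```text
t 23.75 tcp chest -0.2767 0.0094 0.4264 tip rel hinge -0.4017 0.1534 F [ 0.1  0.5 -0.3] w 0.0002091655962710162
[ 0.48707751 -0.27406813  0.426363  ] 0.029799265174434483
```

View pics/fin.png

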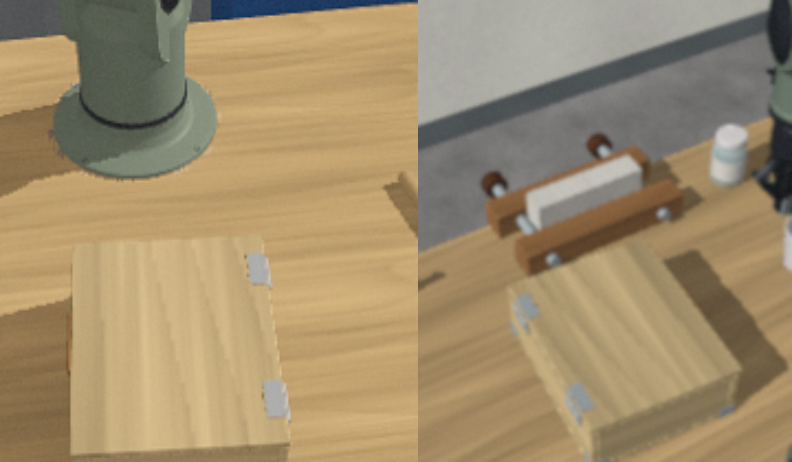

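The lid is flush on the rim and the arm is clear of everything, so I'm handing in.

```bash
python3 -c "
from workcell import bot; print(bot.job_done())"
```

```text
the job is handed in; nothing more can be done
None
```

The chest lid is fully shut on its rim, and I handed the job in at about 24 s of the 72 s allowed.

- **Stay:** I put one open finger behind the knob and carried it along its arc, up and to the front. The highest wrist force I read was about 15 N. That brought the knee to a bend of about 0.8, estimated from the stay's geometry and the pictures, with the lid already starting to follow.
- **Lid:** I lowered it steadily with the closed fingertips on the outer face near the front edge, at 9 N or less. I then pressed it onto the buffers, peaking at about 21 N.
- **Shut check:** The lid stopped moving at a tool height of 0.2859 m while the force rose from 14.5 to 20.4 N. That is the hard rim, 0.9 mm above the height I had calculated and within calibration error. I backed off and probed again: no contact at 0.2862 m and contact at 0.2859 m, so it had not sprung back.
- **Pictures:** The last ones show the lid flush all round and the arm clear. The items on the bench look unmoved. I could not see inside the chest once it was shut, but the contents looked undisturbed while they were still in view.

No check failed. The only disagreement was in the side camera, where my chest fit was up to about 2 pixels off; this affected nothing.

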